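Load the connector kit tray

TASK

Load the grey kit tray for the next assembly: from the blue mat put the flanged sleeve in the round nest, the long block in the oblong nest and the necked block in the square nest, each standing upright and flat on its nest's floor. Set them down gently, without dropping them. Leave the three look-alikes (plain sleeve, short block, blank block) standing where they are on the mat.

Things in the scene. Friction and masses are not known exactly. Their poses are not given: they have to be found in the camera images.
- flanged_sleeve_centre (a point): Loose part, bare aluminium, belongs in the kit: upright round sleeve 30 mm in diameter, 46 mm tall in all, with a round flange at its foot 46 mm in diameter and 6 mm thick; dark bore on top. Point: its centre, half-way up; z up when it stands upright. Starts on the blue mat (2 mm thick) among the other parts; about 100 g.
- long_block_centre (a point): Loose part, bare aluminium, belongs in the kit: upright bar 70 mm long (its x axis), 24 mm wide (y), 44 mm tall, two dark screw heads on top 48 mm apart. Point: its centre, half-way up; z up when it stands upright. Starts on the blue mat; about 190 g.
- necked_block_centre (a point): Loose part, bare aluminium, belongs in the kit: square foot 40 x 40 mm (sides along its x and y), 22 mm high, with a round neck 22 mm in diameter and 24 mm tall standing on its middle (46 mm tall in all); dark bore on top. Point: its centre, half-way up; z up when it stands upright. Starts on the blue mat; about 120 g.
- plain_sleeve_centre (a point): Loose part, bare aluminium, look-alike that does NOT belong: upright round sleeve 30 mm in diameter, 46 mm tall, without a flange. Point: its centre, half-way up; z up when it stands upright. On the blue mat.
- short_block_centre (a point): Loose part, bare aluminium, look-alike that does NOT belong: bar only 42 mm long (x), 24 mm wide (y), 44 mm tall, two screw heads 20 mm apart. Point: its centre, half-way up; z up when it stands upright. On the blue mat.
- blank_block_centre (a point): Loose part, bare aluminium, look-alike that does NOT belong: plain square block 40 x 40 mm, 46 mm tall, without a neck. Point: its centre, half-way up; z up when it stands upright. On the blue mat.
- round_nest_floor (a point): The round nest, for the flanged sleeve: 64 mm inside diameter. Fixed white plastic nest in the grey kit tray; walls 4 mm thick, 11 mm high above its floor (floor 7 mm, wall top 18 mm above the table). Point: centre of its floor; x along the row of nests, z up.
- long_nest_floor (a point): The oblong nest, for the long block: inside 88 mm along its y axis and 42 mm along its x axis. Fixed white plastic nest in the grey kit tray; walls 4 mm thick, 11 mm high above its floor (floor 7 mm, wall top 18 mm above the table). Point: centre of its floor; x along the row of nests, z up.
- square_nest_floor (a point): The square nest, for the necked block: inside 58 x 58 mm, sides along its x and y. A 40 mm square foot goes in with ease only when turned roughly square with it. Fixed white plastic nest in the grey kit tray; walls 4 mm thick, 11 mm high above its floor (floor 7 mm, wall top 18 mm above the table). Point: centre of its floor; x along the row of nests, z up.
- kit_tray: Fixed shallow grey kit tray, 285 mm (x) by 120 mm (y), rim 9 mm high, holding the three nests in a row along x, centres 88 mm apart, in any order. Origin: centre of its underside, on the table. It stands left or right of the blue mat.
Not all that is in view belongs to the job. What is shaped like the part that bears flanged_sleeve_centre but purple or red is not meant.

How it is judged:
At the end, for the whole second after the job is handed in: Each of the three kit parts stands upright (within 0.1 rad) on the floor of its own nest (height within 4 mm, centre within 14 mm of the nest's centre), released and at rest; each look-alike is still upright within 20 mm of where it started (horizontal distance between flanged_sleeve_centre and round_nest_floor below 0.014 m and z of flanged_sleeve_centre in the frame of round_nest_floor between 0.019 and 0.027 m and angle between each of flanged_sleeve_centre, long_block_centre, necked_block_centre's own z axis and vertical below 0.1 rad and linear speed of each of flanged_sleeve, long_block, necked_block below 0.02 m/s and angular speed of each of flanged_sleeve, long_block, necked_block below 0.2 rad/s and horizontal distance between long_block_centre and long_nest_floor below 0.014 m and z of long_block_centre in the frame of long_nest_floor between 0.018 and 0.026 m and horizontal distance between necked_block_centre and square_nest_floor below 0.014 m and z of necked_block_centre in the frame of square_nest_floor between 0.019 and 0.027 m and distance of each of plain_sleeve_centre, short_block_centre, blank_block_centre from where it was at the start of the episode below 0.02 m and angle between each of plain_sleeve_centre, short_block_centre, blank_block_centre's own z axis and vertical below 0.15 rad); the robot touches nothing.
It fails at once if a look-alike is pushed 20 mm or more from its place or tipped (distance of any of plain_sleeve_centre, short_block_centre, blank_block_centre from where it was at the start of the episode above 0.02 m or angle between any of plain_sleeve_centre, short_block_centre, blank_block_centre's own z axis and vertical above 0.3 rad).
It fails at once if a kit part is dropped into the tray (comes down at more than 0.9 m/s, a fall of over 4 cm) ((linear speed of flanged_sleeve above 0.9 m/s and z of flanged_sleeve_centre in the frame of round_nest_floor below 0.05 m) or (linear speed of long_block above 0.9 m/s and z of long_block_centre in the frame of long_nest_floor below 0.05 m) or (linear speed of necked_block above 0.9 m/s and z of necked_block_centre in the frame of square_nest_floor below 0.05 m)).
It also fails if it takes over 83 s, if anything falls off the work surface, if the arm or the gripper's body presses on something with over 40 N, if the wrist force passes 120 N, or if a joint passes its speed limit or range.

ROBOT

A 7-joint arm with a two-finger parallel gripper is mounted at the origin on the work surface. World frame = base frame: x ahead of the robot, y to its left, z up, the work surface at z = 0. Lengths are in m, angles in rad, forces in N, time in s.
With the tool pointing down it reaches from about 0.35 to 0.9 m from the base axis. Payload 19.9 kg.
Tool frame: the origin (TCP) lies midway between the tips of the shut fingers; the grasp point (between the pads) lies 19 mm behind it; z points along the fingers, y is the direction in which the jaws open and shut (so a half turn about z gives the same grasp; the last joint's range is limited). The gripper opens to 94 mm and grips with 3 to 60 N. Pads are 16 mm wide; open, the fingers measure 119 mm over their backs; the gripper's body (75 mm by 177 mm) begins 78 mm behind the grasp point.
Start: joints at [1.222, 0.417, -0.01, 1.614, 0.005, 1.111, -0.053], TCP at [0.189, -0.596, 0.171] pointing down, gripper open.
Joint ranges: [-2.81, 2.81], [-0.39, 2.02], [-1.27, 1.25], [0.06, 2.57], [-1.19, 4.33], [0.19, 2], [-2.82, 2.82]. Speed limits (rad/s): [1.89, 1.89, 2.39, 2.39, 3.01, 3.01, 3.01].

INTERFACE

Orientations are given as a rotation vector (axis times angle).
In Python, from bench import bot gives the robot as it stands.
- The arm moves only by the tool servo_tool, never from a script. Its argument "moves" is a list that holds one entry, the list of rows, each a list of 5 numbers: the shift along the tool's x, y, z in cm, then the turn about the tool's z in rad, then the opening, from 0 (shut) to 1 (fully open). A call has 1 to 12 rows; each row shifts and turns the commanded pose from where the row before left it, along the tool's axes as they then stand; what a row does not reach is not made up. A row lasts 1/10 s, in which the tool goes at most 50 mm and 8.59 degrees, less where a joint would pass 70% of its speed; a pose out of reach is approached as far as the arm can. A call with a gripper value outside its range is refused whole. The fingers move at their own pace and stop on an object; "grip_force" is the grip in N (left out, the last holds). Time passes only in rows, so rows that do not move let the fingers close. It gives the time, the measured TCP pose, the force and the opening at its end, in the units of the state.
- bot.state(): the state, without advancing time (a new reading comes with each control period).
- bot.read_camera(name): name is "scene" or "side" or "wrist"; returns the picture (420x560x3 uint8, blue, green, red); there is no depth.
- bot.get_calibration(name): a dict with "fx", "fy", "cx", "cy" (pixels), "dist" ([k1, k2, p1, p2, k3] as OpenCV has them; the pictures are not rectified), "origin" and "rotation" of the camera in the world. Camera axes: x right, y up, looking along -z (the intrinsics and any distortion apply to the point x, -y, -z); pixel columns grow to the right and rows downward; lengths in m; the calibration is good to about 2 mm. A picture is of the moment at which its call begins: read the wrist's pose just before it. get_calibration takes no time and is no camera call; for the wrist camera it gives the pose at the moment of the call.
- bot.finish_job(): hands the job in, once; it reports no verdict.
The state is a dict: "time_s": time; "q": joint angles; "joint_velocities": joint speeds; "effort": joint torques, N m; "tool_pos": TCP position; "tool_rot": TCP orientation; "ft_force": force on the tool from outside, world axes, zero at the start; "moment": the same for the moment, N m; "gripper_width": opening from 0.0 (shut) to 1.0 (fully open).
Only numpy, scipy, OpenCV 4.12 (cv2) and the standard library are available. Lean on these libraries where they do the work, as an engineer would, in place of code of your own. Each camera call takes 0.05 s, during which the arm holds its last target.

## Working session

There is one attempt and no reset: what is moved stays moved. The work goes in short steps, Python scripts to look and compute and a tool call to move; the robot and the scene stay as the last step left them, time stands still between calls to the robot, and variables do not carry over. Pictures are saved under pics/ and viewed, and the job is handed in when it is done.

Besides the shell and the picture viewer there is one more tool, called by a JSON object that holds its "api" and its "payload", one argument or row to a line. servo_tool: Moves the arm, as the interface text tells. Its arguments: {"type":"object","properties":{"moves":{"type":"array"},"grip_force":{"type":"number"}},"required":["moves"]}

```bash
ls; mkdir -p pics; python3 - <<'E'
from bench import bot
import cv2
s=bot.state(); print(s)
for n in ["scene","side","wrist"]:
    c=bot.get_calibration(n); print(n,c)
    cv2.imwrite(f"pics/{n}0.png",bot.read_camera(n))
E
```

```text
pics
{'time_s': 0.0, 'q': array([ 1.22152311,  0.41795928, -0.01032823,  1.61416418,  0.00471847,
        1.11069928, -0.05300444]), 'joint_velocities': array([-0.00147841,  0.00053558, -0.00050566, -0.00085048,  0.00065808,
        0.00058291,  0.00126285]), 'effort': array([ 2.21274931e-03, -8.51248384e+01,  6.40746988e-01, -4.25985360e+01,
       -4.86058462e-02,  1.87137740e-02,  6.09680711e-06]), 'tool_pos': array([ 0.18920383, -0.59523769,  0.17013857]), 'tool_rot': array([-3.10329984e+00, -4.81417703e-01,  4.39912253e-04]), 'ft_force': array([-0.04300489, -0.44390412, -0.30170529]), 'moment': array([0.04718973, 0.00064548, 0.06003957]), 'gripper_width': 1.0038075870290684}
scene {'fx': 442.70083952138987, 'fy': 442.70083952138987, 'cx': 284.2105698727742, 'cy': 209.738266140576, 'dist': array([-0.10124278,  0.        ,  0.        ,  0.        ,  0.        ]), 'origin': array([ 0.86477382, -0.50083231,  0.59928031]), 'rotation': array([0.80145819, 0.20644882, 0.44955198])}
side {'fx': 505.8654138200939, 'fy': 505.8654138200939, 'cx': 277.0433307000904, 'cy': 212.3937914498514, 'dist': array([-0.06843601,  0.        ,  0.        ,  0.        ,  0.        ]), 'origin': array([ 0.43407468, -0.71497981,  0.78697849]), 'rotation': array([ 0.80126538, -0.09191795, -0.20048208])}
wrist {'fx': 363.3200921981193, 'fy': 363.3200921981193, 'cx': 278.42787009163237, 'cy': 212.69982691169608, 'dist': array([-0.07550498,  0.        ,  0.        ,  0.        ,  0.        ]), 'origin': array([ 0.25846482, -0.57205588,  0.38350006]), 'rotation': array([-0.21862692,  0.16153207, -1.25501641])}
```

View pics/scene0.png

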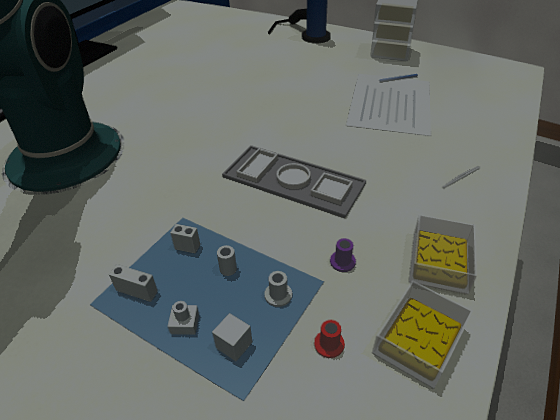

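View pics/side0.png

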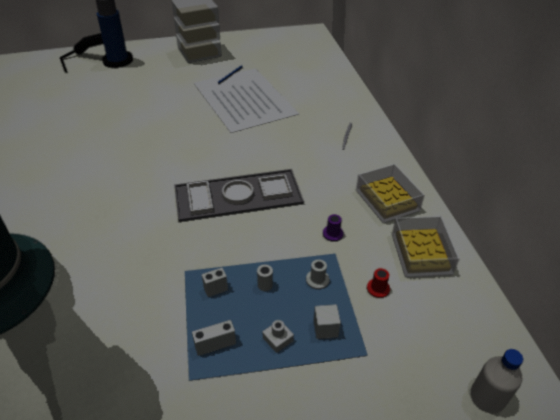

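View pics/wrist0.png

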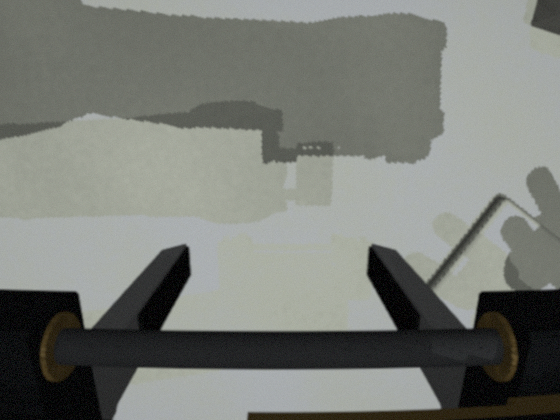

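```bash
cat > h.py <<'E'
import numpy as np,cv2
from scipy.spatial.transform import Rotation as R
from bench import bot
def cast(c,uv,z):
    uv=np.asarray(uv,float).reshape(-1,1,2)
    K=np.array([[c['fx'],0,c['cx']],[0,c['fy'],c['cy']],[0,0,1]])
    p=cv2.undistortPoints(uv,K,c['dist']).reshape(-1,2)
    d=np.c_[p[:,0],-p[:,1],-np.ones(len(p))]
    d=R.from_rotvec(c['rotation']).apply(d); o=c['origin']
    return o+d*((z-o[2])/d[:,2])[:,None]
def proj(c,P):
    P=np.asarray(P,float).reshape(-1,3)
    q=R.from_rotvec(c['rotation']).inv().apply(P-c['origin'])
    K=np.array([[c['fx'],0,c['cx']],[0,c['fy'],c['cy']],[0,0,1]])
    return cv2.projectPoints((q*[1,-1,-1]).reshape(-1,1,3),np.zeros(3),np.zeros(3),K,c['dist'])[0].reshape(-1,2)
E
python3 - <<'E'
import cv2
a=cv2.imread('pics/scene0.png')[210:400,85:335]; cv2.imwrite('pics/a.png',cv2.resize(a,None,fx=3.1,fy=3.1,interpolation=cv2.INTER_CUBIC))
a=cv2.imread('pics/side0.png')[165:375,165:375]; cv2.imwrite('pics/b.png',cv2.resize(a,None,fx=2.8,fy=2.8,interpolation=cv2.INTER_CUBIC))
E
```

```text
(no output)
```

View pics/a.png

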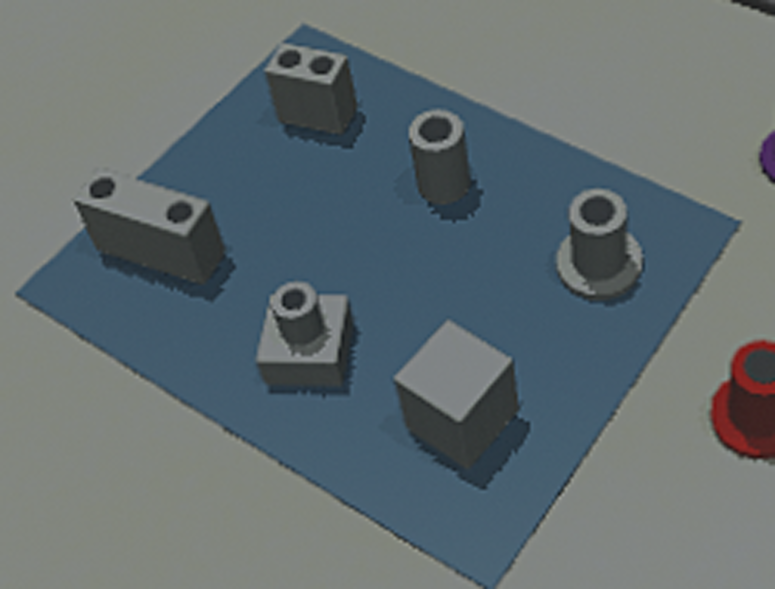

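View pics/b.png

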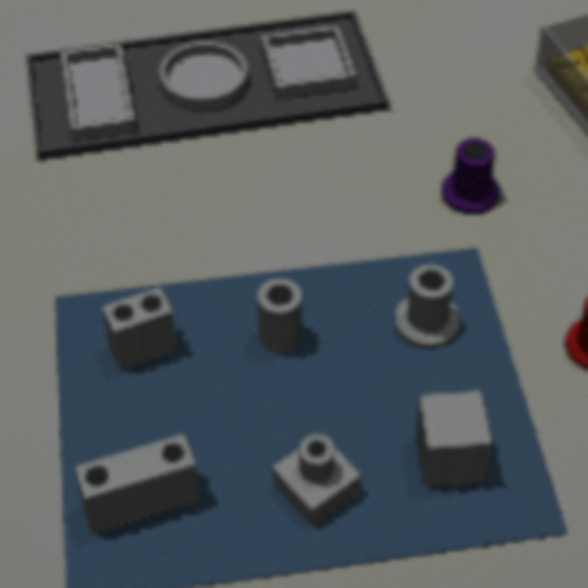

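```bash
cat > m.py <<'E'
from h import *
def cen(g,x,y,r=5):
    x0,y0=int(round(x))-r,int(round(y))-r
    w=g[y0:y0+2*r+1,x0:x0+2*r+1].astype(float)
    # local dark blob, weights
    k=cv2.resize(w,None,fx=4,fy=4,interpolation=cv2.INTER_CUBIC)
    t=(k[r*4-6:r*4+10,r*4-6:r*4+10].min()+np.percentile(k,85))/2
    n,l,s,c=cv2.connectedComponentsWithStats((k<t).astype(np.uint8))
    j=l[r*4+2,r*4+2]
    return np.array([x0,y0])+(c[j]+.5)/4-.5, s[j][4]/16
S={'scene':dict(off=(85,210),f=3.1,pts=dict(l1=(102,187),l2=(180,211),sl=(597,208),nk=(294,299),pl=(436,128),s1=(290,58),s2=(321,65))),
   'side':dict(off=(165,165),f=2.8,pts=dict(l1=(96,475),l2=(173,453),sl=(431,281),nk=(316,449),pl=(279,295),s1=(122,312),s2=(152,303)))}
Z=dict(l1=.046,l2=.046,sl=.048,nk=.048,pl=.048,s1=.046,s2=.046)
for n,d in S.items():
    g=cv2.cvtColor(cv2.imread(f'pics/{n}0.png'),cv2.COLOR_BGR2GRAY); c=bot.get_calibration(n)
    for k,(a,b) in d['pts'].items():
        uv,ar=cen(g,d['off'][0]+a/d['f'],d['off'][1]+b/d['f'],4)
        print(n,k,uv.round(1),ar,cast(c,[uv],Z[k])[0].round(4))
    # tray
    im=cv2.imread(f'pics/{n}0.png').astype(int)
    hsv=cv2.cvtColor(im.astype(np.uint8),cv2.COLOR_BGR2HSV)
    x0,y0,x1,y1=(215,138,372,222) if n=='scene' else (168,164,310,224)
    m=np.zeros_like(g); m[y0:y1,x0:x1]=(g[y0:y1,x0:x1]<100)*255
    cs=max(cv2.findContours(m,0,1)[0],key=cv2.contourArea)
    q=cv2.approxPolyDP(cv2.convexHull(cs),6,True).reshape(-1,2)
    P=cast(c,q,.009); print('tray',q.tolist(),P[:,:2].round(3).tolist(),P.mean(0).round(4))
    # nests: holes in the tray mask
    cc,h=cv2.findContours(m,cv2.RETR_CCOMP,1)
    for i,k in enumerate(cc):
        if h[0][i][3]>=0 and cv2.contourArea(k)>100:
            P=cast(c,k.reshape(-1,2),.016)[:,:2].astype(np.float32)
            print('nest',k.reshape(-1,2).mean(0).round(),cv2.contourArea(k),cv2.minAreaRect(P*1000))
E
python3 m.py
```

```text
scene l1 [117.5 270.3] 41.0 [ 0.4101 -0.2291  0.046 ]
scene l2 [142.4 278. ] 43.0625 [ 0.4575 -0.2219  0.046 ]
scene sl [277.6 277.6] 63.5 [ 0.6495 -0.1227  0.048 ]
scene nk [179.2 306.2] 41.6875 [ 0.5442 -0.2384  0.048 ]
scene pl [225.5 251.4] 59.25 [ 0.5463 -0.1139  0.048 ]
scene s1 [178.  228.6] 31.625 [ 0.4405 -0.1062  0.046 ]
scene s2 [188.3 230.7] 33.6875 [ 0.46   -0.1018  0.046 ]
tray [[222, 174], [252, 146], [365, 184], [344, 218]] [[0.395, 0.097], [0.4, 0.216], [0.681, 0.204], [0.68, 0.089]] [0.5387 0.1512 0.009 ]
nest [332. 185.] 718.0 ((622.56201171875, 160.88070678710938), (69.74388885498047, 72.74919891357422), 0.0006393853691406548)
nest [293. 173.] 606.0 ((534.3126831054688, 161.93087768554688), (74.6248550415039, 75.28022003173828), 26.895116806030273)
side l1 [199.2 334.6] 38.375 [ 0.4097 -0.2276  0.046 ]
side l2 [226.2 326.3] 36.0625 [ 0.457  -0.2206  0.046 ]
side sl [318.7 264.7] 43.5625 [ 0.6491 -0.1218  0.048 ]
side nk [277.7 324.8] 23.875 [ 0.5438 -0.2371  0.048 ]
side pl [264.5 269.9] 43.8125 [ 0.5455 -0.1129  0.048 ]
side s1 [208.6 276.3] 27.0625 [ 0.4405 -0.1048  0.046 ]
side s2 [218.7 272.9] 27.0 [ 0.46   -0.1006  0.046 ]
tray [[304, 201], [178, 222], [174, 185], [291, 169]] [[0.679, 0.099], [0.393, 0.09], [0.393, 0.216], [0.677, 0.217]] [0.5355 0.1553 0.009 ]
nest [199. 198.] 516.0 ((447.05828857421875, 152.26873779296875), (51.82883834838867, 84.04155731201172), 0.16661231219768524)
nest [238. 192.] 361.5 ((537.3619995117188, 154.188232421875), (65.89502716064453, 59.417091369628906), 42.725528717041016)
nest [274. 187.] 380.0 ((621.0274658203125, 154.27761840820312), (58.101593017578125, 62.76913833618164), 89.65847778320312)
```

```bash
python3 - <<'E'
from h import *
out=[]
for n,(x0,y0,x1,y1) in dict(scene=(215,138,372,222),side=(165,160,310,226)).items():
    c=bot.get_calibration(n); im=cv2.imread(f'pics/{n}0.png'); f=5
    a=cv2.resize(im[y0:y1,x0:x1],None,fx=f,fy=f,interpolation=cv2.INTER_CUBIC)
    X,Y=.537,.155
    def dr(pts,z,col):
        p=proj(c,[[x,y,z] for x,y in pts]); p=((p-[x0,y0]+.5)*f-.5).round().astype(int)
        cv2.polylines(a,[p],True,col,1)
    def rc(cx,w,h): return [(cx+s*w/2,Y+t*h/2) for s,t in ((-1,-1),(1,-1),(1,1),(-1,1))]
    dr(rc(X,.285,.12),.009,(0,255,0))
    dr(rc(X-.088,.05,.096),.018,(0,0,255)); dr(rc(X+.088,.066,.066),.018,(0,0,255))
    dr([(X+.036*np.cos(t),Y+.036*np.sin(t)) for t in np.arange(0,6.28,.2)],.018,(0,0,255))
    dr(rc(X-.088,.042,.088),.007,(255,0,0)); dr(rc(X+.088,.058,.058),.007,(255,0,0))
    cv2.imwrite(f'pics/t_{n}.png',a)
E
```

```text
(no output)
```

View pics/t_scene.png

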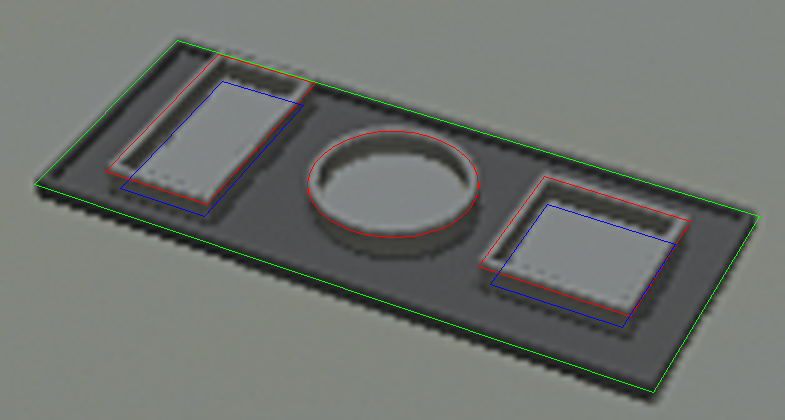

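View pics/t_side.png

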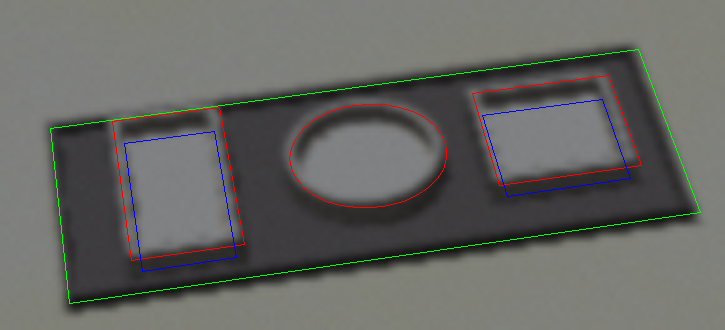

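```bash
python3 - <<'E'
from h import *
def go(n,off,f,pts,z):
    P=cast(bot.get_calibration(n),np.array(pts)/f+off,z)[:,:2]
    print(n,P.round(4).tolist(),[round(float(np.arctan2(*(b-a)[::-1])),3) for a,b in zip(P[:-1],P[1:])],[round(float(np.linalg.norm(b-a)),4) for a,b in zip(P[:-1],P[1:])],((P[0]+P[2])/2).round(4))
go('scene',(85,210),3.1,[(259,361),(341,361),(349,296)],.024)
go('side',(165,165),2.8,[(275,477),(315,509),(361,475)],.024)
go('scene',(85,210),3.1,[(396,378),(460,420),(515,361),(450,321)],.048)
go('side',(165,165),2.8,[(424,447),(490,444),(484,392),(419,397)],.048)
E
```

```text
scene [[0.5382, -0.2643], [0.5737, -0.2454], [0.5551, -0.2124]] [0.49, 2.085] [0.0403, 0.0379] [ 0.5466 -0.2384]
side [[0.5181, -0.2376], [0.5376, -0.265], [0.5707, -0.2474]] [-0.952, 0.487] [0.0336, 0.0376] [ 0.5444 -0.2425]
scene [[0.6137, -0.2516], [0.6513, -0.2562], [0.6576, -0.2184], [0.6191, -0.2137]] [-0.122, 1.406, 3.022] [0.0379, 0.0383, 0.0388] [ 0.6356 -0.235 ]
side [[0.609, -0.2509], [0.6493, -0.2574], [0.6572, -0.2193], [0.6158, -0.2142]] [-0.161, 1.367, 3.021] [0.0409, 0.039, 0.0417] [ 0.6331 -0.2351]
```

{"api": "servo_tool", "payload": {
  "moves": [
    [[0,0,0,-0.14,0.6],[0,0,0,-0.14,0.6],[0,0,0,-0.14,0.6],[0,0,0,-0.14,0.6],[0,0,0,-0.14,0.6],[0,0,0,-0.14,0.6],[0,0,0,-0.14,0.6],[0,0,0,-0.14,0.6],[0,0,0,-0.14,0.6]]
  ]
}}

```text
time_s: 1.05
tool_pos: [0.1893, -0.5955, 0.1705]
tool_rot: [-2.218, -2.224, -0.0]
ft_force: [-0.5, 0.5, -0.3]
gripper_width: 0.6
```

```bash
cat > go.py <<'E'
import sys
from h import *
s=bot.state(); M=R.from_rotvec(s['tool_rot']).as_matrix()
psi=np.arctan2(M[1,0],M[0,0])
print('t',round(s['time_s'],2),'pos',s['tool_pos'].round(4),'psi',round(psi,4),'zax',M[:,2].round(3),'F',s['ft_force'].round(2),'w',round(s['gripper_width'],3),'q7',round(s['q'][6],2))
if len(sys.argv)>3:
    t=np.array([float(a) for a in sys.argv[1:4]]); print('shift cm',(M.T@(t-s['tool_pos'])*100).round(2), 'turn',round(-(float(sys.argv[4])-psi),3) if len(sys.argv)>4 else '')
E
python3 go.py .6493 -.1222 .12 1.571
```

```text
t 1.05 pos [ 0.1893 -0.5955  0.1705] psi 1.5736 zax [-0.  0. -1.] F [-0.47  0.52 -0.27] w 0.6 q7 1.12
shift cm [47.2  46.13  5.06] turn 0.003
```

{"api": "servo_tool", "payload": {
  "moves": [
    [[3,3,0,0,0.6],[3,3,0,0,0.6],[3,3,0,0,0.6],[3,3,0,0,0.6],[3,3,0,0,0.6],[3,3,0,0,0.6],[3,3,0,0,0.6],[3,3,0,0,0.6],[3,3,0,0,0.6],[3,3,0,0,0.6],[3,3,0,0,0.6],[3,3,0,0,0.6]]
  ]
}}

```text
time_s: 2.25
tool_pos: [0.5513, -0.2354, 0.1706]
tool_rot: [-2.225, -2.218, 0.0]
ft_force: [1.3, -0.1, 0.5]
gripper_width: 0.599
```

{"api": "servo_tool", "payload": {
  "moves": [
    [[3,3,0,0,0.6],[3,3,0,0,0.6],[3,3,0,0,0.6],[2.2,1.1,0,0,0.6],[0,0,2.5,0,0.6],[0,0,2.5,0,0.6],[0,0,0,0,0.6]]
  ]
}}

```text
time_s: 2.95
tool_pos: [0.6498, -0.1247, 0.1174]
tool_rot: [-2.221, -2.215, 0.005]
ft_force: [-0.8, 0.7, -0.1]
gripper_width: 0.605
```

```bash
python3 go.py .6493 -.1222 .02 1.571; python3 -c "
from h import *
cv2.imwrite('pics/w1.png',bot.read_camera('wrist'));cv2.imwrite('pics/s1.png',bot.read_camera('side'))"
```

```text
t 2.95 pos [ 0.6498 -0.1247  0.1174] psi 1.5681 zax [-0.005  0.001 -1.   ] F [-0.81  0.65 -0.11] w 0.605 q7 -0.06
shift cm [ 0.24 -0.    9.74] turn -0.003
```

View pics/w1.png

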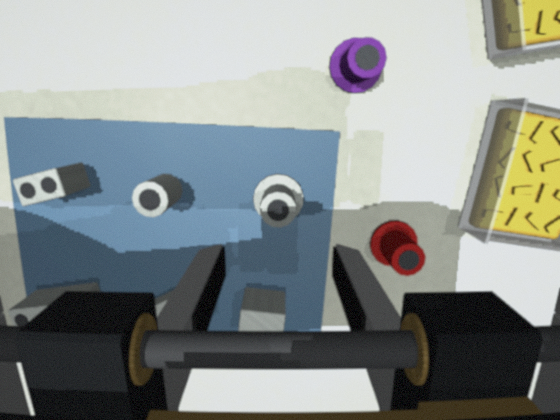

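```bash
python3 -c "
from h import *
c=bot.get_calibration('wrist'); print(cast(c,[[278,208],[151,198]],.048).round(4))"; python3 go.py .6493 -.1222 .02 1.571
```

```text
[[ 0.6511 -0.1212  0.048 ]
 [ 0.5477 -0.1126  0.048 ]]
t 3.05 pos [ 0.6517 -0.1251  0.1211] psi 1.5677 zax [-0.001  0.    -1.   ] F [-0.88 -0.33  0.16] w 0.6 q7 -0.06
shift cm [ 0.29 -0.23 10.11] turn -0.003
```

{"api": "servo_tool", "payload": {
  "moves": [
    [[0.3,-0.2,2.5,0,0.6],[0,0,2.5,0,0.6],[0,0,2,0,0.6],[0,0,1.5,0,0.6],[0,0,0.8,0,0.6],[0,0,0.6,0,0.6],[0,0,0,0,0.6],[0,0,0,0,0.6]]
  ]
}}

```text
time_s: 3.85
tool_pos: [0.6502, -0.122, 0.0225]
tool_rot: [2.224, 2.218, 0.001]
ft_force: [-0.2, -0.1, 0.0]
gripper_width: 0.602
```

```bash
python3 go.py .650 -.122 .02 1.571
```

```text
t 3.85 pos [ 0.6502 -0.122   0.0225] psi 1.5677 zax [ 0.001 -0.    -1.   ] F [-0.16 -0.14  0.02] w 0.602 q7 -0.11
shift cm [ 0.   -0.02  0.25] turn -0.003
```

{"api": "servo_tool", "payload": {
  "moves": [
    [[0,0,0.1,0,0.5],[0,0,0,0,0.4],[0,0,0,0,0.3],[0,0,0,0,0.2],[0,0,0,0,0.2],[0,0,0,0,0.2],[0,0,0,0,0.2],[0,0,-0.5,0,0.2],[0,0,-1,0,0.2],[0,0,-1,0,0.2],[0,0,0,0,0.2]]
  ],
  "grip_force": 20
}}

```text
time_s: 4.95
tool_pos: [0.6509, -0.1221, 0.0479]
tool_rot: [2.223, 2.217, 0.002]
ft_force: [-0.5, 0.8, 0.2]
gripper_width: 0.201
```

```bash
python3 go.py .537 .155 .1 1.571; python3 -c "
from h import *
cv2.imwrite('pics/s2.png',bot.read_camera('scene'))"
```

```text
t 4.95 pos [ 0.6509 -0.1221  0.0479] psi 1.5678 zax [ 0.003 -0.    -1.   ] F [-0.48  0.78  0.17] w 0.201 q7 -0.1
shift cm [ 27.67 -11.46  -5.25] turn -0.003
```

View pics/s2.png

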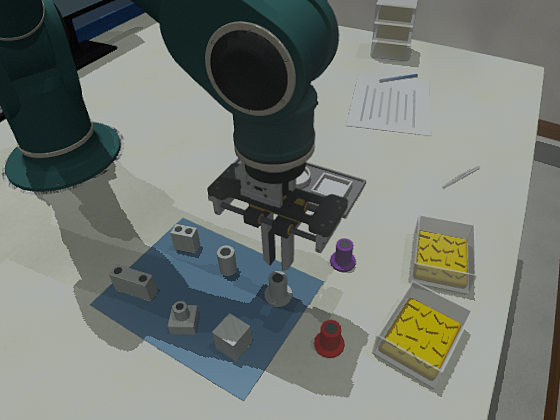

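```bash
python3 -c "
from h import *
for n in ['scene','side']:
    c=bot.get_calibration(n); 
    p=proj(c,[[.6509,-.1221,.048],[.6509,-.1221,.067],[.65,-.122,.048]]); print(n,p)
    im=bot.read_camera(n); u,v=p[0].astype(int)
    cv2.imwrite(f'pics/z_{n}.png',cv2.resize(im[v-60:v+60,u-70:u+70],None,fx=4,fy=4,interpolation=cv2.INTER_CUBIC))"; python3 go.py
```

```text
scene [[278.61928798 277.61382527]
 [278.3862858  269.92737485]
 [278.1442434  277.36256599]]
side [[319.65198833 264.62009558]
 [320.30882274 258.06835105]
 [319.18317327 264.65661452]]
t 5.1 pos [ 0.6497 -0.1221  0.0458] psi 1.5677 zax [-0. -0. -1.] F [-0.52  0.78 -0.59] w 0.198 q7 -0.1
```

View pics/z_scene.png

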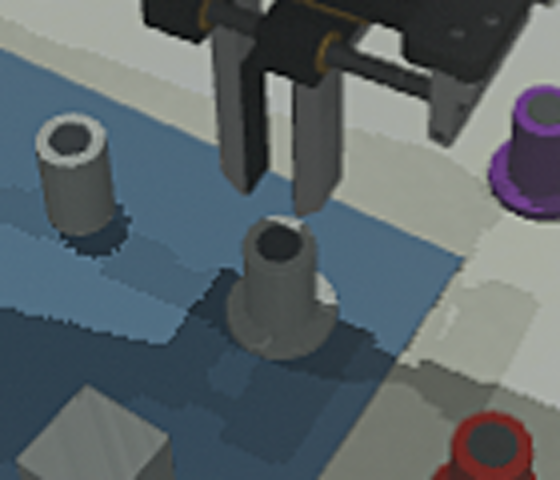

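View pics/z_side.png

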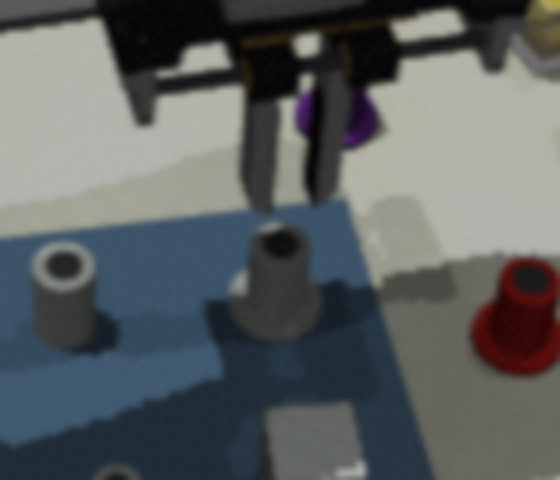

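```bash
cat >> h.py <<'E'
def tri(uvs):
    A=np.zeros((3,3));b=np.zeros(3);L=[]
    for n,uv in uvs.items():
        c=bot.get_calibration(n); p=cast(c,[uv],0)[0]; d=p-c['origin']; d/=np.linalg.norm(d)
        Q=np.eye(3)-np.outer(d,d); A+=Q; b+=Q@p; L.append((p,Q))
    X=np.linalg.solve(A,b); return X,[np.linalg.norm(Q@(X-p)) for p,Q in L]
E
python3 -c "
from h import *
print(tri(dict(scene=(276,267),side=(321.5,255.5))))
print(tri(dict(scene=(208+240/4,217+192/4),side=(249+265/4,204+211/4))))
print(tri(dict(scene=(208+305/4,217+214/4),side=(249+320/4,204+205/4))))
print(tri(dict(scene=(277.6,277.6),side=(318.7,264.7))))
"
```

```text
(array([ 0.65054219, -0.12837117,  0.0809957 ]), [np.float64(0.0002653993194204486), np.float64(0.000265399319420431)])
(array([ 0.63807865, -0.13046057,  0.08197539]), [np.float64(0.0008401163421056069), np.float64(0.0008401163421055831)])
(array([ 0.66468739, -0.1289621 ,  0.08007714]), [np.float64(0.0004887069508757696), np.float64(0.0004887069508757673)])
(array([ 0.64916813, -0.12208113,  0.04760905]), [np.float64(0.00038127276408629054), np.float64(0.0003812727640862656)])
```

{"api": "servo_tool", "payload": {
  "moves": [
    [[0,0,0,0,0.6],[0,0,0,0,0.6],[0,0,0,0,0.6],[0,0,1,0,0.6],[0,0,1,0,0.6],[0,0,1,0,0.6],[0,0,0.8,0,0.6],[0,0,0.6,0,0.6],[0,0,0,0,0.6]]
  ]
}}

```text
time_s: 6.0
tool_pos: [0.6492, -0.1218, 0.0006]
tool_rot: [-2.224, -2.217, 0.001]
ft_force: [0.3, -0.4, 0.3]
gripper_width: 0.598
```

```bash
python3 go.py;  python3 -c "
from h import *
for n in ['scene','side']:
    c=bot.get_calibration(n); 
    p=proj(c,[[.650,-.122,.04]]);u,v=p[0].astype(int); print(n,u,v)
    im=bot.read_camera(n); 
    cv2.imwrite(f'pics/y_{n}.png',cv2.resize(im[v-60:v+60,u-70:u+70],None,fx=4,fy=4,interpolation=cv2.INTER_CUBIC))"; python3 go.py
```

```text
t 6.0 pos [ 6.492e-01 -1.218e-01  6.000e-04] psi 1.5679 zax [-0.001  0.    -1.   ] F [ 0.32 -0.44  0.28] w 0.598 q7 -0.12
scene 278 280
side 318 267
t 6.1 pos [ 0.6499 -0.1219  0.0018] psi 1.5678 zax [ 0.  0. -1.] F [-0.2 -0.6  0.3] w 0.601 q7 -0.12
```

View pics/y_scene.png

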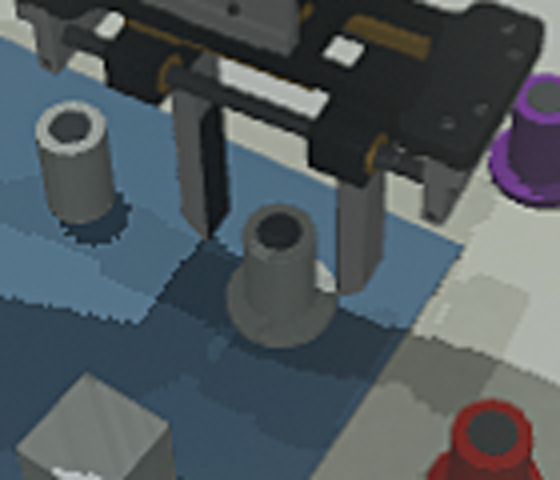

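View pics/y_side.png

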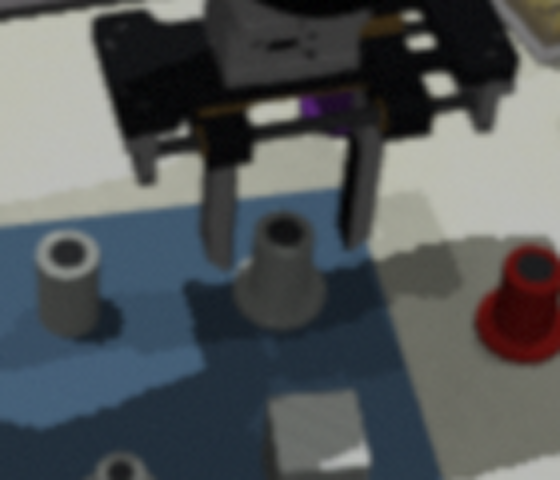

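```bash
python3 -c "
from h import *
f=lambda a,b:print(tri(dict(scene=(208+a[0]/4,220+a[1]/4),side=(248+b[0]/4,207+b[1]/4))))
f((207,240),(224,268)); f((352,295),(356,250)); f((182,225),(205,258))
f((182,225),(224,268))
f((342,292),(344,240))
"
```

```text
(array([ 0.61970117, -0.12807696,  0.0328177 ]), [np.float64(0.0014796790091739051), np.float64(0.0014796790091739073)])
(array([ 0.68462448, -0.12857453,  0.03345808]), [np.float64(0.0005882143398469129), np.float64(0.0005882143398469471)])
(array([ 0.61019214, -0.12983636,  0.04195187]), [np.float64(0.0033892675006185176), np.float64(0.003389267500618564)])
(array([ 0.61542956, -0.13949191,  0.05015565]), [np.float64(0.00021075105409984167), np.float64(0.00021075105409985775)])
(array([ 0.68005961, -0.12666914,  0.03533115]), [np.float64(0.0024841633143264227), np.float64(0.002484163314326454)])
```

{"api": "servo_tool", "payload": {
  "moves": [
    [[0,0,0.7,0,0.6],[0,0,0.7,0,0.6],[0,0,0,0,0.6],[0,0,0,0,0.4],[0,0,0,0,0.3],[0,0,0,0,0.2],[0,0,0,0,0.2],[0,0,0,0,0.2],[0,0,0,0,0.2]]
  ],
  "grip_force": 20
}}

```text
time_s: 7.0
tool_pos: [0.6499, -0.122, -0.0121]
tool_rot: [2.225, 2.218, 0.0]
ft_force: [0.0, 0.6, 2.4]
gripper_width: 0.318
```

```bash
python3 go.py .537 .155 .1 1.571
```

```text
t 7.0 pos [ 0.6499 -0.122  -0.0121] psi 1.5678 zax [ 0.  0. -1.] F [0.04 0.6  2.38] w 0.318 q7 -0.13
shift cm [ 27.67 -11.37 -11.21] turn -0.003
```

{"api": "servo_tool", "payload": {
  "moves": [
    [[0,0,-1,0,0.2],[0,0,-2,0,0.2],[0,0,-3,0,0.2],[0,0,-3,0,0.2],[2.8,-1.2,0,0,0.2],[3.2,-1.3,0,0,0.2],[3.6,-1.5,0,0,0.2],[3.6,-1.5,0,0,0.2],[3.6,-1.5,0,0,0.2],[3.6,-1.5,0,0,0.2],[3.6,-1.5,0,0,0.2],[2.5,-1,0,0,0.2]]
  ]
}}

```text
time_s: 8.2
tool_pos: [0.5394, 0.1459, 0.0786]
tool_rot: [-2.222, -2.22, -0.001]
ft_force: [0.4, 0.2, -1.2]
gripper_width: 0.318
```

{"api": "servo_tool", "payload": {
  "moves": [
    [[1.2,-0.4,0,0,0.2],[0,0,0,0,0.2],[0,0,0,0,0.2]]
  ]
}}

```text
time_s: 8.5
tool_pos: [0.5372, 0.1541, 0.0779]
tool_rot: [2.226, 2.217, -0.0]
ft_force: [0.2, 0.6, -0.5]
gripper_width: 0.312
```

```bash
python3 go.py .537 .155 -.006 1.571; python3 -c "
from h import *
cv2.imwrite('pics/s3.png',bot.read_camera('side'))"
```

```text
t 8.5 pos [0.5372 0.1541 0.0779] psi 1.5667 zax [ 0.    -0.001 -1.   ] F [ 0.2   0.62 -0.48] w 0.312 q7 -0.58
shift cm [ 0.1  -0.03  8.39] turn -0.004
```

View pics/s3.png

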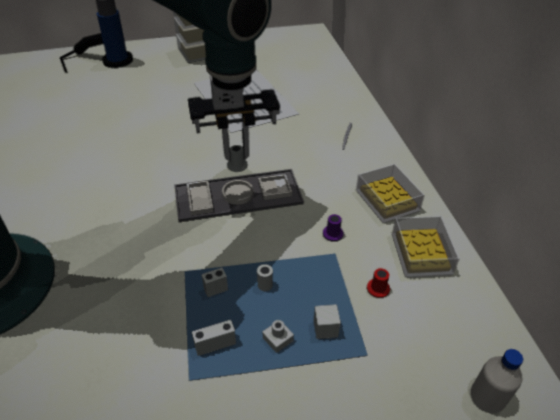

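The sleeve (px 236,155) hangs in the grip above the round nest (238,192). Now I'll lower it slowly.

{"api": "servo_tool", "payload": {
  "moves": [
    [[0.1,0,2,0,0.2],[0,0,2,0,0.2],[0,0,1.5,0,0.2],[0,0,1,0,0.2],[0,0,0.8,0,0.2],[0,0,0.4,0,0.2],[0,0,0.3,0,0.2],[0,0,0,0,0.2],[0,0,0,0,0.2]]
  ]
}}

```text
time_s: 9.45
tool_pos: [0.5368, 0.1565, -0.0018]
tool_rot: [2.225, 2.218, 0.001]
ft_force: [-0.0, -0.6, -0.8]
gripper_width: 0.315
```

```bash
python3 go.py .537 .155 -.007 1.571
```

```text
t 9.45 pos [ 0.5368  0.1565 -0.0018] psi 1.5678 zax [ 0.001  0.    -1.   ] F [-0.03 -0.56 -0.78] w 0.315 q7 -0.65
shift cm [-0.15  0.02  0.52] turn -0.003
```

{"api": "servo_tool", "payload": {
  "moves": [
    [[-0.1,0,0.2,0,0.2],[0,0,0.15,0,0.2],[0,0,0.15,0,0.2],[0,0,0,0,0.2]]
  ]
}}

```text
time_s: 9.85
tool_pos: [0.5366, 0.1553, -0.0071]
tool_rot: [2.225, 2.218, -0.0]
ft_force: [-0.9, -0.6, 4.0]
gripper_width: 0.315
```

```bash
python3 go.py .537 .155 -.007 1.571
```

```text
t 9.85 pos [ 0.5366  0.1553 -0.0071] psi 1.5678 zax [ 0. -0. -1.] F [-0.85 -0.56  4.  ] w 0.315 q7 -0.65
shift cm [-0.03  0.04 -0.01] turn -0.003
```

{"api": "servo_tool", "payload": {
  "moves": [
    [[0,0,0,0,0.4],[0,0,0,0,0.5],[0,0,0,0,0.55],[0,0,-1,0,0.55],[0,0,-3,0,0.55],[0,0,-4,0,0.6],[-3,-1,-1,0,0.6],[-4,-1,0,0,0.6],[-4,-1,0,0,0.6],[-4,-1,0,0,0.6],[-4,-1,0,0,0.6],[-4,-1,0,0,0.6]]
  ]
}}

```text
time_s: 11.05
tool_pos: [0.4754, -0.0759, 0.0836]
tool_rot: [2.224, 2.218, 0.001]
ft_force: [1.1, -0.6, -1.0]
gripper_width: 0.597
```

{"api": "servo_tool", "payload": {
  "moves": [
    [[-4,-1,0,0,0.6],[-4,-1,0,0,0.6],[-4,-1,0,0,0.6],[-3,-1.3,0,0,0.6],[0,0,0,0.142,0.6],[0,0,0,0.142,0.6],[0,0,0,0.142,0.6],[0,0,0,0.142,0.6],[0,0,0,0.142,0.6],[0,0,0,0.142,0.6],[0,0,0,0.142,0.6],[0,0,0,0.142,0.6]]
  ]
}}

```text
time_s: 12.25
tool_pos: [0.4327, -0.2242, 0.0834]
tool_rot: [3.07, 0.664, 0.001]
ft_force: [-0.0, 1.8, 0.2]
gripper_width: 0.599
```

{"api": "servo_tool", "payload": {
  "moves": [
    [[0,0,0,0.142,0.6],[0,0,0,0.142,0.6],[0,0,0,0,0.6],[0,0,0,0,0.6]]
  ]
}}

```text
time_s: 12.65
tool_pos: [0.4326, -0.2241, 0.0831]
tool_rot: [3.132, 0.24, 0.001]
ft_force: [-0.2, 0.0, -0.1]
gripper_width: 0.603
```

```bash
python3 go.py .4336 -.2248 -.012 .151; python3 -c "
from h import *
c=bot.get_calibration('wrist');cv2.imwrite('pics/w4.png',bot.read_camera('wrist'));print(cast(c,[[278,208]],.046))
cv2.imwrite('pics/s4.png',bot.read_camera('side'))"
```

```text
t 12.65 pos [ 0.4326 -0.2241  0.0831] psi 0.1526 zax [ 0. -0. -1.] F [-0.22  0.03 -0.12] w 0.603 q7 -1.06
shift cm [0.08 0.08 9.51] turn 0.002
[[ 0.44344648 -0.22075878  0.046     ]]
```

View pics/w4.png

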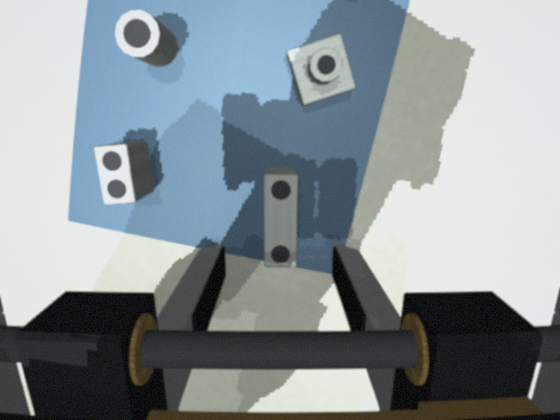

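View pics/s4.png

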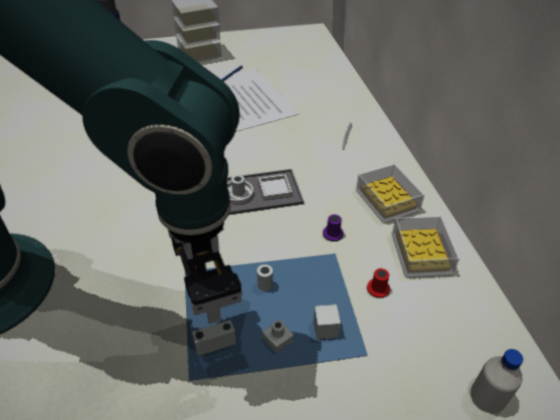

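```bash
python3 -c "
from h import *
c=bot.get_calibration('wrist');P=cast(c,[[281,189],[280,254]],.046);print(P.round(4),P.mean(0),np.arctan2(*(P[0]-P[1])[1::-1]))
P=cast(c,[[288,50],[341,35],[355,87],[303,104]],.024)[:,:2];print(P.round(4),P.mean(0));d=np.roll(P,-1,0)-P;print(np.arctan2(d[:,1],d[:,0])%(np.pi/2))
print(cast(c,[[326,65]],.048))"; python3 go.py .4336 -.2244 -.012 .151
```

```text
[[ 0.4572 -0.2209  0.046 ]
 [ 0.4092 -0.2276  0.046 ]] [ 0.43322154 -0.2242264   0.046     ] 0.13872407527014882
[[ 0.5523 -0.2113]
 [ 0.5681 -0.2464]
 [ 0.535  -0.2628]
 [ 0.5173 -0.2278]] [ 0.54316658 -0.23708229]
[0.42285957 0.46091281 0.46658062 0.44180427]
[[ 0.54276006 -0.23708044  0.048     ]]
t 12.75 pos [ 0.4326 -0.2243  0.083 ] psi 0.1514 zax [ 0.  0. -1.] F [-0.46  0.69 -0.58] w 0.6 q7 -1.06
shift cm [0.1  0.03 9.5 ] turn 0.0
```

{"api": "servo_tool", "payload": {
  "moves": [
    [[0.1,0,2,0,0.6],[0,0,2.5,0,0.6],[0,0,2,0,0.6],[0,0,1.5,0,0.6],[0,0,1,0,0.6],[0,0,0.5,0,0.6],[0,0,0,0,0.6],[0,0,0,0,0.4],[0,0,0,0,0.3],[0,0,0,0,0.2],[0,0,0,0,0.15],[0,0,0,0,0.15]]
  ],
  "grip_force": 30
}}

```text
time_s: 13.95
tool_pos: [0.4336, -0.2243, -0.012]
tool_rot: [3.133, 0.232, 0.001]
ft_force: [-1.1, 0.1, 3.8]
gripper_width: 0.252
```

{"api": "servo_tool", "payload": {
  "moves": [
    [[0,0,0,0,0.15],[0,0,0,0,0.15]]
  ]
}}

```text
time_s: 14.15
tool_pos: [0.4336, -0.2243, -0.012]
tool_rot: [3.133, 0.232, 0.0]
ft_force: [-1.0, -0.7, 5.5]
gripper_width: 0.253
```

```bash
python3 go.py .449 .155 .08 1.571
```

```text
t 14.15 pos [ 0.4336 -0.2243 -0.012 ] psi 0.1478 zax [ 0. -0. -1.] F [-0.99 -0.67  5.47] w 0.253 q7 -1.11
shift cm [  7.11 -37.29  -9.21] turn -1.423
```

{"api": "servo_tool", "payload": {
  "moves": [
    [[0,0,-1,0,0.15],[0,0,-2,0,0.15],[0,0,-3,0,0.15],[0,0,-3,0,0.15],[0,0,0,-0.1,0.15],[0,0,0,-0.12,0.15],[0,0,0,-0.12,0.15],[0,0,0,-0.12,0.15],[0,0,0,-0.12,0.15],[0,0,0,-0.12,0.15],[0,0,0,-0.12,0.15],[0,0,0,-0.12,0.15]]
  ]
}}

```text
time_s: 15.35
tool_pos: [0.4332, -0.2241, 0.0782]
tool_rot: [-2.684, -1.632, 0.0]
ft_force: [-0.3, -0.1, -1.7]
gripper_width: 0.25
```

{"api": "servo_tool", "payload": {
  "moves": [
    [[0,0,0,-0.12,0.15],[0,0,0,-0.12,0.15],[0,0,0,-0.12,0.15],[0,0,0,-0.12,0.15],[2,0.1,0,0,0.15],[3,0.1,0,0,0.15],[4,0.2,0,0,0.15],[4,0.2,0,0,0.15],[4,0.2,0,0,0.15],[4,0.2,0,0,0.15],[4,0.2,0,0,0.15],[4,0.2,0,0,0.15]]
  ]
}}

```text
time_s: 16.55
tool_pos: [0.448, 0.0672, 0.0783]
tool_rot: [2.225, 2.218, -0.0]
ft_force: [0.8, 0.5, -2.2]
gripper_width: 0.254
```

{"api": "servo_tool", "payload": {
  "moves": [
    [[4,0.2,0,0,0.15],[3,0.1,0,0,0.15],[1.5,0,0,0,0.15],[0,0,0,0,0.15],[0,0,0,0,0.15]]
  ]
}}

```text
time_s: 17.05
tool_pos: [0.4514, 0.1502, 0.0779]
tool_rot: [2.224, 2.218, -0.001]
ft_force: [0.8, -0.2, -2.8]
gripper_width: 0.256
```

```bash
python3 go.py .449 .155 -.007 1.571; python3 -c "
from h import *
cv2.imwrite('pics/s5.png',bot.read_camera('side')); cv2.imwrite('pics/c5.png',bot.read_camera('wrist'))"
```

```text
t 17.05 pos [0.4514 0.1502 0.0779] psi 1.5681 zax [-0.    -0.001 -1.   ] F [ 0.76 -0.24 -2.8 ] w 0.256 q7 -0.62
shift cm [ 0.48 -0.24  8.49] turn -0.003
```

View pics/s5.png

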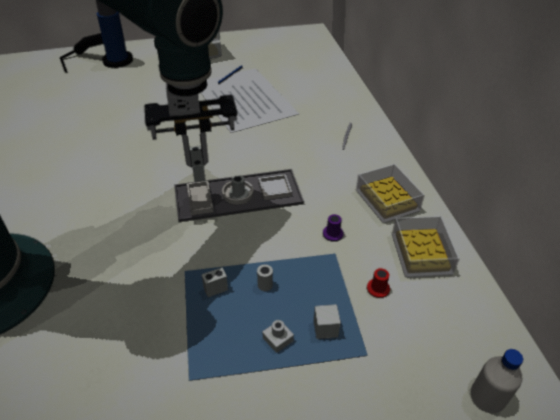

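View pics/c5.png

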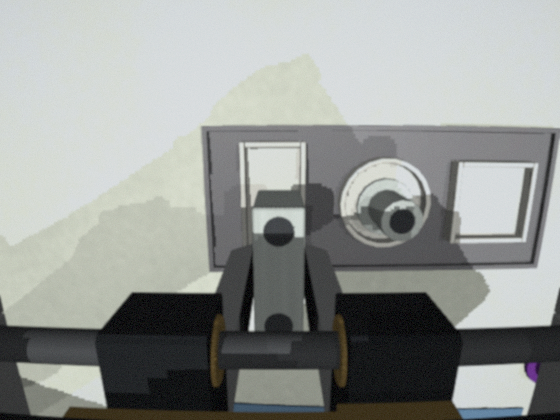

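{"api": "servo_tool", "payload": {
  "moves": [
    [[0.5,-0.2,1,0,0.15],[0,0,2,0,0.15],[0,0,2,0,0.15],[0,0,1.3,0,0.15],[0,0,0.8,0,0.15],[0,0,0.4,0,0.15],[0,0,0.3,0,0.15],[0,0,0,0,0.15],[0,0,0,0,0.15]]
  ]
}}

```text
time_s: 18.05
tool_pos: [0.4499, 0.1558, 0.0002]
tool_rot: [2.225, 2.218, 0.001]
ft_force: [0.2, -0.1, -1.6]
gripper_width: 0.255
```

```bash
python3 go.py .449 .155 -.007 1.571
```

```text
t 18.05 pos [4.499e-01 1.558e-01 2.000e-04] psi 1.5677 zax [ 0.001  0.    -1.   ] F [ 0.18 -0.08 -1.62] w 0.255 q7 -0.74
shift cm [-0.09 -0.09  0.72] turn -0.003
```

{"api": "servo_tool", "payload": {
  "moves": [
    [[-0.1,-0.1,0.3,0,0.15],[0,0,0.2,0,0.15],[0,0,0.2,0,0.15],[0,0,0,0,0.15]]
  ]
}}

```text
time_s: 18.45
tool_pos: [0.4486, 0.1547, -0.0072]
tool_rot: [2.225, 2.218, -0.0]
ft_force: [-1.0, -1.9, 2.2]
gripper_width: 0.251
```

```bash
python3 go.py .449 .155 -.007 1.571
```

```text
t 18.45 pos [ 0.4486  0.1547 -0.0072] psi 1.5678 zax [ 0. -0. -1.] F [-0.97 -1.91  2.22] w 0.251 q7 -0.75
shift cm [ 0.03  0.04 -0.02] turn -0.003
```

{"api": "servo_tool", "payload": {
  "moves": [
    [[0,0,0,0,0.35],[0,0,0,0,0.45],[0,0,0,0,0.45],[0,0,-1,0,0.45],[0,0,-3,0,0.45],[0,0,-4,0,0.45],[-2,0.5,-1,0,0.5],[-4,1,0,0,0.5],[-4,1,0,0,0.5],[-4,1,0,0,0.5],[-4,1,0,0,0.5],[-4,1,0,0,0.5]]
  ]
}}

```text
time_s: 19.65
tool_pos: [0.5032, -0.0671, 0.0836]
tool_rot: [2.224, 2.218, 0.001]
ft_force: [1.0, -0.2, 0.3]
gripper_width: 0.498
```

{"api": "servo_tool", "payload": {
  "moves": [
    [[-4,1,0,0,0.5],[-4,1,0,0,0.5],[-4,1,0,0,0.5],[-3,0.7,0,0,0.5],[-2,0.3,0,-0.11,0.5],[0,0,0,-0.12,0.5],[0,0,0,-0.12,0.5],[0,0,0,-0.12,0.5],[0,0,0,0,0.5],[0,0,0,0,0.5]]
  ]
}}

```text
time_s: 20.65
tool_pos: [0.5424, -0.2356, 0.0832]
tool_rot: [1.652, 2.672, 0.0]
ft_force: [-0.4, -0.0, 0.1]
gripper_width: 0.499
```

```bash
python3 -c "
from h import *
c=bot.get_calibration('wrist');cv2.imwrite('pics/w6.png',bot.read_camera('wrist'))
import pickle;pickle.dump(c,open('c6.pkl','wb'))
cv2.imwrite('pics/s6.png',bot.read_camera('side'))"; python3 go.py .5435 -.2375 -.005 2.04
```

```text
t 20.75 pos [ 0.5424 -0.2355  0.083 ] psi 2.0349 zax [ 0. -0. -1.] F [ 0.06  0.76 -0.06] w 0.503 q7 0.56
shift cm [-0.23  0.    8.8 ] turn -0.005
```

View pics/w6.png

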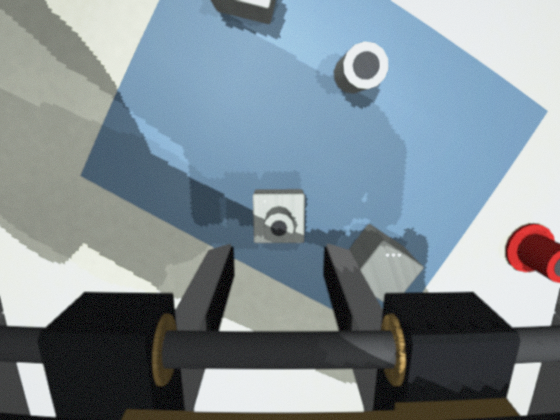

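View pics/s6.png

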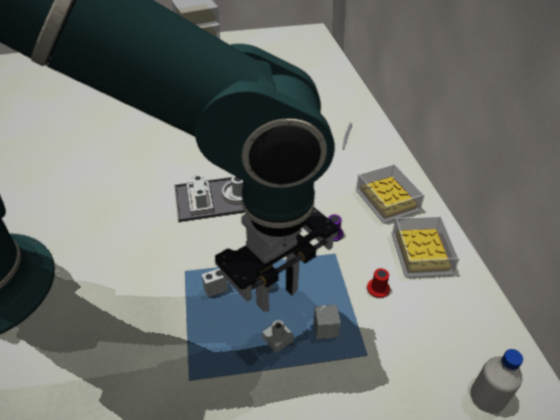

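```bash
python3 -c "
from h import *
import pickle;c=pickle.load(open('c6.pkl','rb'));print(cast(c,[[279.5,227]],.048))"; python3 go.py .543 -.237 -.002 2.04
```

```text
[[ 0.5439227  -0.23578276  0.048     ]]
t 20.75 pos [ 0.5424 -0.2355  0.083 ] psi 2.0349 zax [ 0. -0. -1.] F [ 0.06  0.76 -0.06] w 0.503 q7 0.56
shift cm [-0.16 -0.02  8.5 ] turn -0.005
```

{"api": "servo_tool", "payload": {
  "moves": [
    [[-0.1,0,2,0,0.5],[0,0,2.5,0,0.5],[0,0,2,0,0.5],[0,0,1,0,0.5],[0,0,0.6,0,0.5],[0,0,0.4,0,0.5],[0,0,0,0,0.5],[0,0,0,0,0.4],[0,0,0,0,0.3],[0,0,0,0,0.2],[0,0,0,0,0.12],[0,0,0,0,0.12]]
  ],
  "grip_force": 20
}}

```text
time_s: 21.95
tool_pos: [0.543, -0.2365, -0.002]
tool_rot: [1.647, 2.675, -0.0]
ft_force: [-1.6, 0.4, 4.0]
gripper_width: 0.226
```

{"api": "servo_tool", "payload": {
  "moves": [
    [[0,0,0,0,0.12],[0,0,0,0,0.12]]
  ]
}}

```text
time_s: 22.15
tool_pos: [0.543, -0.2365, -0.002]
tool_rot: [1.647, 2.675, -0.0]
ft_force: [-2.3, -0.3, 6.2]
gripper_width: 0.228
```

```bash
python3 go.py .625 .155 .08 1.571
```

```text
t 22.15 pos [ 0.543  -0.2365 -0.002 ] psi 2.0377 zax [ 0. -0. -1.] F [-2.32 -0.32  6.17] w 0.228 q7 0.51
shift cm [31.27 24.95 -8.21] turn 0.467
```

{"api": "servo_tool", "payload": {
  "moves": [
    [[0,0,-1,0,0.12],[0,0,-2,0,0.12],[0,0,-3,0,0.12],[0,0,-3,0,0.12],[0,0,0,0.117,0.12],[0,0,0,0.117,0.12],[0,0,0,0.117,0.12],[0,0,0,0.117,0.12],[2,0.4,0,0,0.12],[3,0.7,0,0,0.12],[4,0.8,0,0,0.12],[4,0.8,0,0,0.12]]
  ]
}}

```text
time_s: 23.35
tool_pos: [0.57, -0.1052, 0.0883]
tool_rot: [2.223, 2.22, 0.0]
ft_force: [1.1, 1.2, -1.4]
gripper_width: 0.231
```

{"api": "servo_tool", "payload": {
  "moves": [
    [[4,0.8,0,0,0.12],[4,0.8,0,0,0.12],[4,0.8,0,0,0.12],[4,0.8,0,0,0.12],[4,0.8,0,0,0.12],[3,0.7,0,0,0.12],[2.5,0.6,0,0,0.12],[0.6,0,0,0,0.12],[0,0,0,0,0.12],[0,0,0,0,0.12]]
  ]
}}

```text
time_s: 24.35
tool_pos: [0.6232, 0.1532, 0.0878]
tool_rot: [2.223, 2.219, -0.001]
ft_force: [0.1, 0.4, -1.9]
gripper_width: 0.229
```

```bash
python3 go.py .625 .155 .003 1.571; python3 -c "
from h import *
cv2.imwrite('pics/s7.png',bot.read_camera('side')); cv2.imwrite('pics/w7.png',bot.read_camera('wrist'))"
```

```text
t 24.35 pos [0.6232 0.1532 0.0878] psi 1.5689 zax [-0.    -0.001 -1.   ] F [ 0.09  0.39 -1.86] w 0.229 q7 -0.54
shift cm [0.18 0.18 8.48] turn -0.002
```

View pics/s7.png

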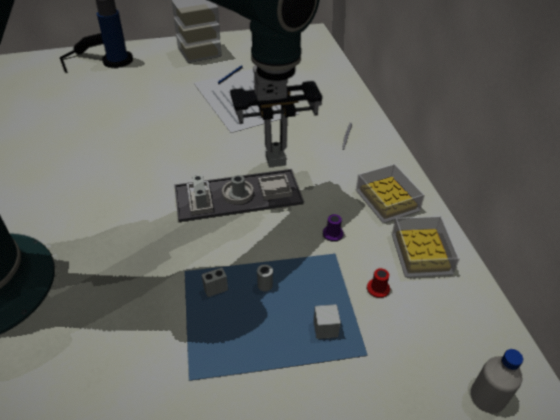

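View pics/w7.png

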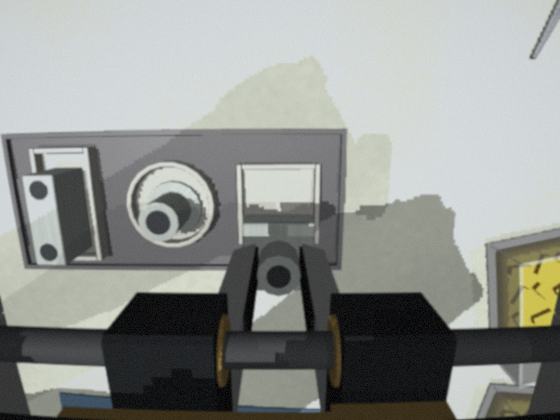

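Both placed parts stand centred in their nests (wrist px ~(60,215) and (160,220)); the necked block is held square above its nest. Lowering.

{"api": "servo_tool", "payload": {
  "moves": [
    [[0.2,0.1,1,0,0.12],[0,0,2,0,0.12],[0,0,2,0,0.12],[0,0,1.3,0,0.12],[0,0,0.8,0,0.12],[0,0,0.5,0,0.12],[0,0,0.3,0,0.12],[0,0,0,0,0.12],[0,0,0,0,0.12]]
  ]
}}

```text
time_s: 25.35
tool_pos: [0.6246, 0.1566, 0.0093]
tool_rot: [2.222, 2.22, 0.001]
ft_force: [-1.2, 0.0, -1.3]
gripper_width: 0.233
```

```bash
python3 go.py .625 .155 .003 1.571
```

```text
t 25.35 pos [0.6246 0.1566 0.0093] psi 1.5698 zax [ 0.001  0.    -1.   ] F [-1.17  0.04 -1.28] w 0.233 q7 -0.58
shift cm [-0.16  0.04  0.63] turn -0.001
```

{"api": "servo_tool", "payload": {
  "moves": [
    [[-0.1,0,0.3,0,0.12],[0,0,0.2,0,0.12],[0,0,0.15,0,0.12],[0,0,0,0,0.12]]
  ]
}}

```text
time_s: 25.75
tool_pos: [0.6243, 0.1554, 0.003]
tool_rot: [2.222, 2.22, -0.0]
ft_force: [-4.7, -2.2, 12.0]
gripper_width: 0.229
```

```bash
python3 go.py .625 .155 .003 1.571
```

```text
t 25.75 pos [0.6243 0.1554 0.003 ] psi 1.5697 zax [ 0. -0. -1.] F [-4.67 -2.2  11.97] w 0.229 q7 -0.58
shift cm [-0.04  0.07 -0.  ] turn -0.001
```

{"api": "servo_tool", "payload": {
  "moves": [
    [[0,0,-0.1,0,0.3],[0,0,0,0,0.45],[0,0,0,0,0.45],[0,0,-1,0,0.45],[0,0,-3,0,0.45],[0,0,-4,0,0.45],[0,0,-4,0,0.45],[0,0,-4,0,0.45],[-4,0,0,0,0.45],[-4,0,0,0,0.45],[-4,0,0,0,0.45],[0,0,0,0,0.45]]
  ]
}}

```text
time_s: 26.95
tool_pos: [0.6244, 0.029, 0.1638]
tool_rot: [2.229, 2.211, -0.002]
ft_force: [-0.0, -0.4, 0.5]
gripper_width: 0.449
```

```bash
python3 go.py; python3 -c "
from h import *
for n,z in [('side','s8'),('scene','c8'),('wrist','w8')]: cv2.imwrite(f'pics/{z}.png',bot.read_camera(n))
c=bot.get_calibration('side');im=cv2.imread('pics/s8.png')[150:350,160:360]
cv2.imwrite('pics/s8z.png',cv2.resize(im,None,fx=3,fy=3,interpolation=cv2.INTER_CUBIC))"
```

```text
t 26.95 pos [0.6244 0.029  0.1638] psi 1.5628 zax [ 0.    -0.002 -1.   ] F [-0.01 -0.38  0.53] w 0.449 q7 -0.3
```

View pics/s8z.png

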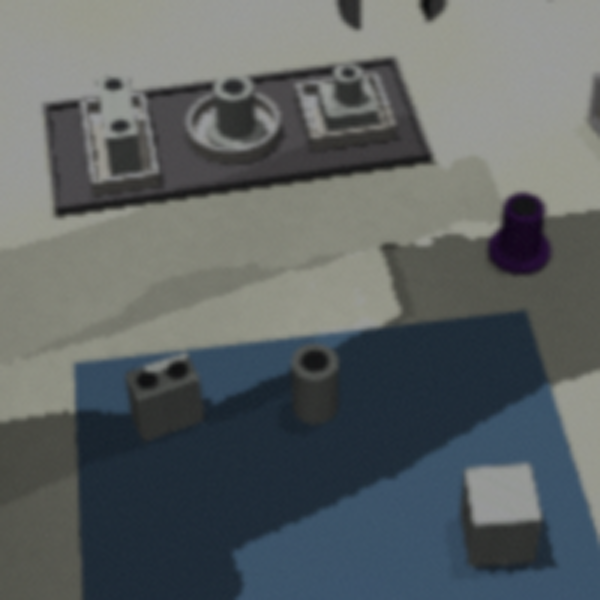

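View pics/w8.png

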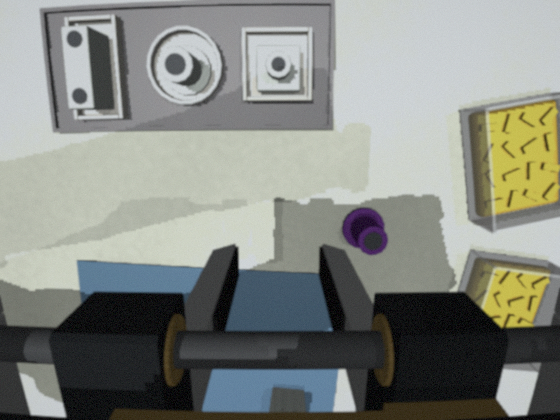

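View pics/c8.png

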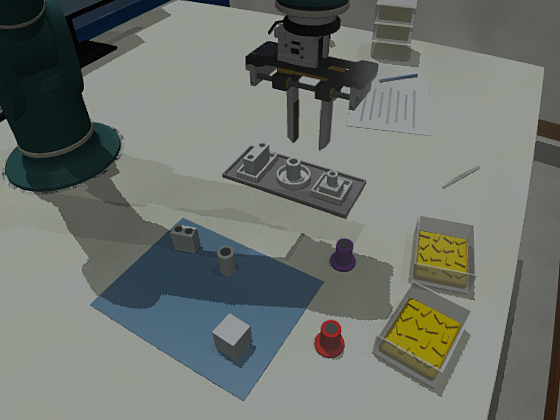

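```bash
python3 -c "
from h import *
f=lambda n,s,w:print(n,[a.round(4) if hasattr(a,'round') else a for a in [tri(dict(side=s,wrist=w))[0],np.array(tri(dict(side=s,wrist=w))[1])]])
f('sleeve .537 .155 .053',(237,178.8),(180,67));f('neck .625 .155 .053',(276,174),(279,65));f('l1',(197.8,177.7),(75,38));f('l2',(199.7,191.7),(79,96))
g=cv2.cvtColor(cv2.imread('pics/s8.png'),6)
c=bot.get_calibration('side');print(cast(c,[[264.5,269.9],[160+315/3,150+360/3]],.048),cast(c,[[208.6,276.3],[160+148/3,150+381/3]],.046),cast(c,[[324.2,341.6-16],[160+466/3,150+522/3]],.048))
"
```

```text
sleeve .537 .155 .053 [array([0.538 , 0.1551, 0.0518]), array([0.0021, 0.0021])]
neck .625 .155 .053 [array([0.625 , 0.1551, 0.0519]), array([0.0006, 0.0006])]
l1 [array([0.4496, 0.1807, 0.0508]), array([0.0006, 0.0006])]
l2 [array([0.4486, 0.1319, 0.051 ]), array([0.0008, 0.0008])]
[[ 0.54553634 -0.11291227  0.048     ]
 [ 0.54641089 -0.11334713  0.048     ]] [[ 0.44052005 -0.10485682  0.046     ]
 [ 0.44166297 -0.10680398  0.046     ]] [[ 0.62150025 -0.25560539  0.048     ]
 [ 0.6074655  -0.2492405   0.048     ]]
```

```bash
python3 -c "
from bench import bot
print(bot.finish_job())"
```

```text
the job is handed in; nothing more can be done
None
```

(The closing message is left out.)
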